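Click the slicing stop into the blue notch

ROBOT

A 6-joint arm with a two-finger parallel gripper is mounted at the origin on a cart in front of the work surface, level with it; the furniture and walls round the work are solid. World frame = base frame: x ahead of the robot, y to its left, z up, the work surface at z = 0. Lengths are in m, angles in rad, forces in N, time in s.
With the tool pointing down it reaches from about 0.225 to 0.875 m from the base axis. Payload 3.4 kg.
Tool frame: the origin (TCP) lies at the very end of the fingers, on their centre line; the grasp point (between the pads) lies 19 mm behind it (manip.pinch_z is the distance from the TCP to the grasp point, in m); z points along the fingers, y is the line along which they close (so a half turn about z gives the same grasp; the last joint's range is limited). The gripper opens to 85 mm and grips with 20 to 120 N. Pads are 22 mm wide; open, the fingers measure 114 mm over their backs; the gripper's body (76 mm by 85 mm) begins 54 mm behind the grasp point. The pads swing forward as they close: fully open they stand 13 mm farther back than shut.
Start: joints at [-1.257, 0.276, 1.505, -0, 1.361, -0.121], TCP at [0.242, -0.522, 0.231] pointing down, gripper open.
Joint ranges: [-2.89, 2.89], [-0.75, 2.08], [0.22, 2.7], [-1.18, 4.32], [0.11, 2.71], [-2.7, 2.7]. Speed limits (rad/s): [2.57, 2.57, 3.14, 3.14, 3.14, 3.14].

INTERFACE

Orientations are given as a unit quaternion [w, x, y, z].
In Python, from rig import manip gives the robot as it stands. The module is installed in compiled form; this text tells all that it offers.
- The arm moves only by the shell command python3 -m jog 'ROWS' [FORCE]. ROWS is JSON, a list of rows, each an object of numbers: "dx", "dy", "dz": the shift along the tool's x, y, z each as a share of 25 cm, from -1 to 1; "ax", "ay", "az": the turn, a rotation vector about the tool's x, y, z each as a share of 90 degrees, from -1 to 1; "grip": the opening, from -1 (shut) to 1 (fully open), so that 0 is half open. A call has 1 to 5 rows; each row is the pose to reach, as a shift and turn from the pose commanded when the call began, along the tool's axes at that moment; what a row does not reach only later rows make up. A row lasts 1/12 s, in which the tool goes at most 41.7 mm and 7.16 degrees, less where a joint would pass 70% of its speed; a pose out of reach is approached as far as the arm can. A call with a number of a shift or a turn outside -1 to 1 is refused whole. A call with a gripper value outside its range is refused whole. The fingers move at their own pace and stop on an object; FORCE is the grip in N (left out, the last holds). Time passes only in rows, so rows that repeat a pose let the fingers close. It gives the time, the measured TCP pose, the force, the opening and the grip force at its end, in the units of the state.
- manip.get_state(): the state, without advancing time (a new reading comes with each control period).
- manip.get_image(name): name is "side" or "top"; returns a dict with "img" (384x512x3 uint8, red, green, blue), "mtx" (3x3 intrinsics, pixels), "world_to_cam" (4x4, takes a point from world to camera coordinates). Camera axes: x right, y down, z forward; pixel columns grow to the right and rows downward; lengths in m; the calibration is good to about 2 mm. A picture is of the moment at which its call begins. There is no depth.
- manip.sign_off(): hands the job in; it is judged then, once.
The state is a dict: "clock": time; "qpos": joint angles; "qd": joint speeds; "effort": joint torques, N m; "position": TCP position; "ee_rot": TCP orientation; "contact_force": force on the tool from outside, world axes, zero at the start; "moment": the same for the moment, N m; "width": finger opening in m; "gripper_force": force on a finger pad.
Only numpy, scipy, OpenCV 4.12 (cv2) and the standard library are available. Lean on these libraries where they do the work, as an engineer would, in place of code of your own. Each camera call takes 0.05 s, during which the arm holds its last target. There are 200 camera calls.

TASK

The portion-cutting board has an orange stop that slides along the rail on its far edge. With a fingertip, push the stop to the left until it clicks into the notch of the blue clip on the rail (running through the yellow clip if that one comes first), without pushing it out past the blue notch, and leave it seated there. Only push it: do not pinch or pull it, and leave the other things on the worktop where they are.

Things in the scene. Friction and masses are not known exactly. Their poses are not given: they have to be found in the camera images.
- board: The fixed wooden cutting board, 220 mm (its x) by 400 mm (its y), 18 mm thick. Origin under its centre at worktop height; x points away from the robot, y along the rail to the left (the push direction). An aluminium rail, 30 mm wide, its top 44 mm high, runs along y at x = +75 to +105 mm; black blocks 50 mm high end it. Friction, mass vary a little.
- stop: The stop: an upright orange plate, 124 mm across the board (board x -62 to +62 mm), 10 mm thick along the rail, from 20 to 68 mm above the worktop, joined at its far end to a black carriage on the rail (40 mm long along it, 63 mm high, from board x = +59 mm). Origin at worktop height, mid width and thickness of the plate. Pushed on the plate's right (board -y) face. Cannot lift or turn.
- stop_pad: The dark rubber facing 3 mm thick on the left (board +y) face of the orange plate. The fingers must not touch it. Same origin as the plate; the facing's outer surface is 8 mm to the left of it.
- stop_push (a point): Point on the right face of the orange plate (the face to push), 15 mm to the robot's side of the plate's middle, half-way up the plate, 44 mm above the worktop. It lies 5 mm to the right of the stop's middle. The stop starts with its middle at board y = -150 to -120 mm and can slide to +85 mm; sliding takes about 0.5 N, and it stays where it is left.
- stop_index (a point): The stop's spring plunger over the rail, at the stop's middle: 90 mm in board x from the plate's origin, 47 mm above the worktop. It lies at a clip's notch point when the stop is seated there. The plunger's steel top stands 6 mm out of the carriage and rises 3 mm more as it crosses a ridge.
- clip_blue: The blue click clip on the rail, 32 mm long along it, with an upright blue tab behind the rail, 24 mm wide, top 78 mm high. Axes as the board's; origin at worktop height, level along the rail with the notch, 90 mm to -x of the rail's middle. The notch is midway between two ridges 14 mm apart, 3 mm high. Its place, and whether it comes before the yellow clip, vary.
- clip_blue_notch (a point): The blue notch: above the middle of the rail, 47 mm above the worktop; target for stop_index. From 14 mm before a notch the plunger climbs a ridge (up to about 6 N at once, fading out at its top 7 mm before it); from about 6 mm before it the stop snaps in by itself and seats, centred; leaving the notch takes about 6 N again, then it slips on about 6 mm.
- clip_yellow: The yellow click clip on the rail, alike but for its colour. The notches are 45 mm or more apart along the rail. Seating in this one is not the goal.
- clip_yellow_notch (a point): The yellow clip's notch, likewise.
- lemon: Bystander, loose: a yellow lemon lying left of the board, 57 x 84 x 56 mm. Origin at the centre of its underside. Leave alone.
- mug: Bystander, loose: a stone-coloured mug, 82 x 115 x 92 mm high, left of the board. Origin at the centre of its underside. Leave alone.
- pinch_pot: Bystander, loose: a grey pot with a wooden lid, 77 mm across, 70 mm high, right of the board. Origin at the centre of its underside. Leave alone.
- glass: Bystander, loose: a clear tumbler, 80 mm across, 91 mm high, right of the board. Origin at the centre of its underside. Leave alone.
- egg_cup: Bystander, loose: a small pale egg cup, 47 mm across, 50 mm high, behind the board's rail. Origin at the centre of its underside. Leave alone.
- timer: Bystander, loose: a round dial timer with a white top, 65 mm across, 37 mm high, far left of the board. Origin at the centre of its underside. Leave alone.

How it is judged:
On the way, in this order (a step that is already met when the one before it is completed fails the run):
1. a finger pushes on the orange stop plate (contact force between the fingers and stop above 0.5 N).
2. the stop sits in the blue clip's notch (horizontal distance between stop_index and clip_blue_notch below 0.003 m and linear speed of stop below 0.02 m/s), for 0.2 s.
At the end, for the whole second after the job is handed in: The stop is at rest with its index within 3 mm of the blue clip's notch, and each bystander is within 20 mm of where it stood (horizontal distance between stop_index and clip_blue_notch below 0.003 m and linear speed of stop below 0.005 m/s and distance of each of lemon, mug, pinch_pot, glass, egg_cup, timer from where it was at the start of the episode below 0.02 m); the robot touches nothing.
It fails at once if the stop was pushed out past the blue notch (by more than 12 mm) (y of stop_index in the frame of clip_blue above 0.012 m).
It fails at once if the fingers touched the rubber facing on the stop's far side (pinching or pulling it) (contact force between the fingers and stop_pad above 0.5 N).
It fails at once if a bystander was moved or lifted by more than 20 mm (distance of any of lemon, mug, pinch_pot, glass, egg_cup, timer from where it was at the start of the episode above 0.02 m).
It also fails if it takes over 48 s, if anything falls off the work surface, if the arm or the gripper's body presses on something with over 40 N, if the wrist force passes 120 N, or if a joint passes its speed limit or range.

## Working session

There is one attempt and no reset: what is moved stays moved. The work goes in short steps, Python scripts to look and compute and a shell command to move; the robot and the scene stay as the last step left them, time stands still between calls to the robot, and variables do not carry over. Pictures are saved under pics/ and viewed, at most 10 in all, crops included, and the job is handed in when it is done.

```bash
mkdir -p pics; python3 - <<'E'
from rig import manip
import cv2,json,numpy as np
for n in("top","side"):
    d=manip.get_image(n); cv2.imwrite(f"pics/{n}0.png",cv2.resize(d["img"][:,:,::-1],(800,600),interpolation=cv2.INTER_CUBIC))
    np.savez(n+".npz",**d); print(n,d["mtx"].tolist(),d["world_to_cam"].round(3).tolist())
s=manip.get_state();print(s["position"],s["ee_rot"],s["width"],s["clock"])
E
```

```text
top [[461.03236911464876, 0.0, 254.0689912010688], [0.0, 461.03236911464876, 182.0056909901913], [0.0, 0.0, 1.0]] [[-0.105, -0.994, -0.009, 0.128], [-0.946, 0.102, -0.308, 0.519], [0.307, -0.023, -0.951, 1.497], [0.0, 0.0, 0.0, 1.0]]
side [[407.8547338509044, 0.0, 252.79037800748335], [0.0, 407.8547338509044, 193.27289313283097], [0.0, 0.0, 1.0]] [[0.933, -0.361, 0.009, -0.488], [-0.217, -0.583, -0.783, 0.205], [0.288, 0.728, -0.622, 1.517], [0.0, 0.0, 0.0, 1.0]]
[ 0.24204728 -0.52103186  0.2304959 ] [-8.58505010e-04  9.76458848e-01  2.15702047e-01 -8.43905259e-05] 0.0853271060565149 0.1
```

View pics/top0.png

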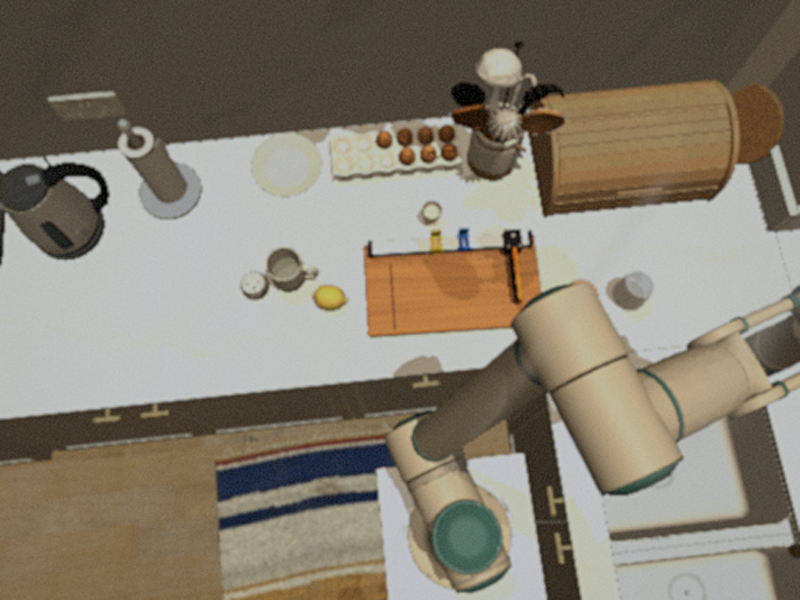

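View pics/side0.png

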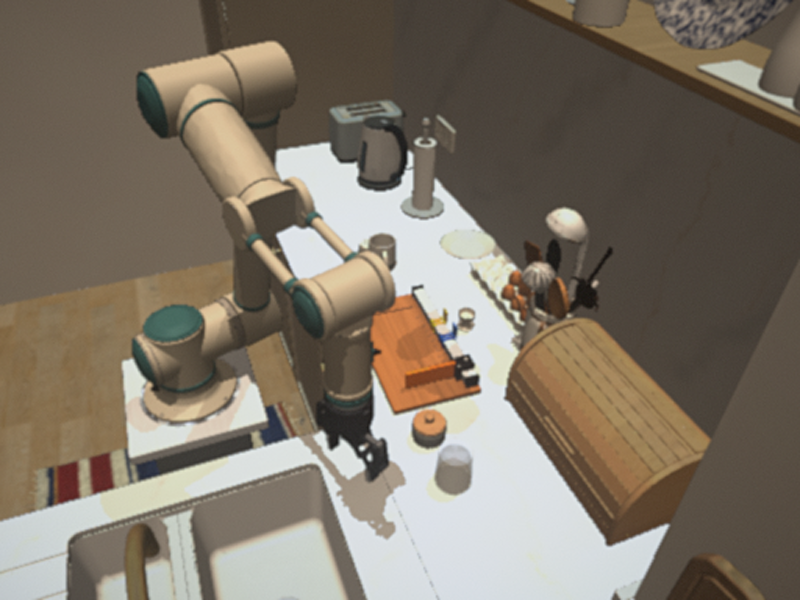

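The top view shows the board with the orange stop at (515,270). The blue clip at (464,240) comes before the yellow one at (436,240). I'll enlarge both views.

```bash
python3 - <<'E'
import cv2,numpy as np
t=np.load("top.npz")["img"][:,:,::-1]; s=np.load("side.npz")["img"][:,:,::-1]
a=cv2.resize(t[140:220,225:355],None,fx=6,fy=6,interpolation=cv2.INTER_CUBIC)
b=cv2.resize(s[175:275,230:330],None,fx=6,fy=6,interpolation=cv2.INTER_CUBIC)
cv2.imwrite("pics/tc.png",a);cv2.imwrite("pics/sc.png",b)
E
```

```text
(no output)
```

View pics/tc.png

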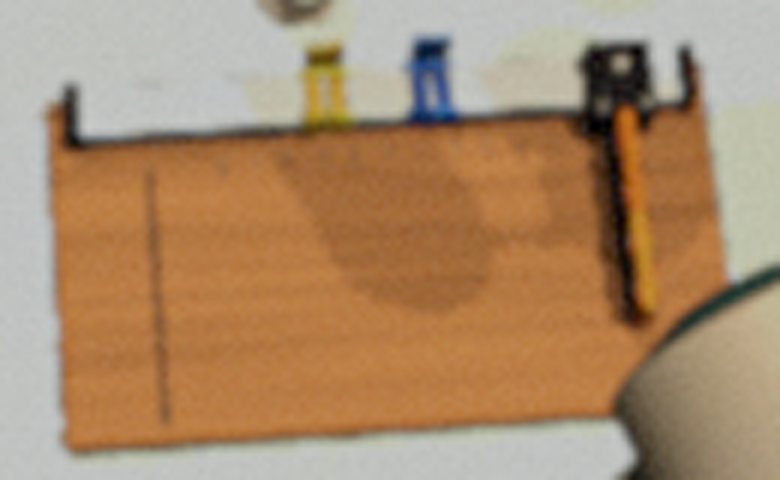

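View pics/sc.png

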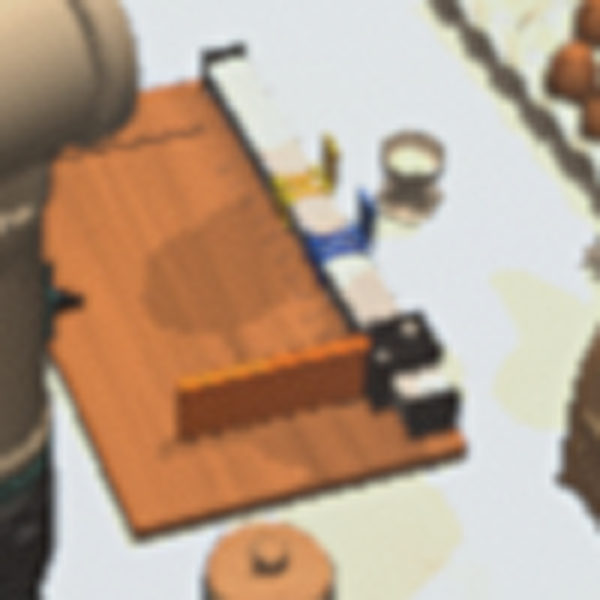

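Readings:
- **Top crop:** board corners at (68,448), (50,105) and (727,280, right edge). Blue clip's middle on the rail at (433,95), yellow at (326,95). Plunger top at (622,62). Plate top edge runs from (648,312) to (627,108).
- **Side crop:** board corners at (138,528) and (465,448). Plunger top at (409,328). Blue clip's middle at (338,243).

```bash
cat > h.py <<'E'
import numpy as np
C={n:dict(np.load(n+".npz")) for n in("top","side")}
O={"top":(225,140),"side":(230,175)}
def P(n,uv,z,crop=True):
    d=C[n];uv=np.array(uv,float)
    if crop: uv=(uv+.5)/6-.5+O[n]
    M=d["world_to_cam"];R=M[:3,:3];c=-R.T@M[:3,3]
    r=R.T@np.linalg.solve(d["mtx"],[*uv,1]);return c+r*(z-c[2])/r[2]
E
python3 - <<'E'
from h import *
for l,n,uv,z in [("NL","top",(68,446),.018),("FL","top",(50,105),.018),("R","top",(727,280),.018),("NR","side",(138,528),.018),("FR","side",(465,445),.018),
("blue","top",(433,95),.046),("yel","top",(326,95),.046),("plunger","top",(622,60),.069),("pl_near","top",(646,308),.068),("pl_far","top",(627,110),.068),
("plunger","side",(409,326),.069),("blue","side",(338,243),.046),("yel","side",(302,186),.046),("pl_near","side",(179,384),.068),("pl_far","side",(368,340),.068),
("pot","side",(268,590),.05)]: print(l,n,P(n,uv,z).round(4))
E
```

```text
NL top [0.4406 0.1462 0.018 ]
FL top [0.6535 0.1374 0.018 ]
R top [ 0.4995 -0.2517  0.018 ]
NR side [ 0.4248 -0.2517  0.018 ]
FR side [ 0.6367 -0.2595  0.018 ]
blue top [ 0.6242 -0.0906  0.046 ]
yel top [ 0.6311 -0.0273  0.046 ]
plunger top [ 0.6254 -0.201   0.069 ]
pl_near top [ 0.4734 -0.1914  0.068 ]
pl_far top [ 0.5943 -0.1993  0.068 ]
plunger side [ 0.6236 -0.1993  0.069 ]
blue side [ 0.6272 -0.0906  0.046 ]
yel side [ 0.6288 -0.0295  0.046 ]
pl_near side [ 0.4725 -0.1953  0.068 ]
pl_far side [ 0.5951 -0.2007  0.068 ]
pot side [ 0.4656 -0.3468  0.05  ]
```

```bash
python3 -m jog '[{"dx":0.64,"dy":-0.2,"az":0.302,"grip":-1},{"dx":0.64,"dy":-0.2,"az":0.302,"grip":-1},{"dx":0.64,"dy":-0.2,"az":0.302,"grip":-1},{"dx":0.64,"dy":-0.2,"az":0.302,"grip":-1},{"dx":0.64,"dy":-0.2,"az":0.302,"grip":-1}]' 20
```

```text
schema error: expected keys dx, dy, dz, ax, ay, az, grip
```

All keys are required in every row.

```bash
python3 -m jog '[{"dx":0.64,"dy":-0.2,"dz":0,"ax":0,"ay":0,"az":0.302,"grip":-1},{"dx":0.64,"dy":-0.2,"dz":0,"ax":0,"ay":0,"az":0.302,"grip":-1},{"dx":0.64,"dy":-0.2,"dz":0,"ax":0,"ay":0,"az":0.302,"grip":-1},{"dx":0.64,"dy":-0.2,"dz":0,"ax":0,"ay":0,"az":0.302,"grip":-1},{"dx":0.64,"dy":-0.2,"dz":0,"ax":0,"ay":0,"az":0.302,"grip":-1}]' 20
```

```text
clock: 0.52
position: [0.3692, -0.4047, 0.2309]
ee_rot: [-0.002, 1.0, -0.02, 0.001]
contact_force: [0.1, 0.8, -1.5]
width: 0.0261
gripper_force: 0.0
```

```bash
python3 -m jog '[{"dx":0.59,"dy":-0.656,"dz":0.1,"ax":0,"ay":0,"az":0,"grip":-1},{"dx":0.59,"dy":-0.656,"dz":0.1,"ax":0,"ay":0,"az":0,"grip":-1},{"dx":0.59,"dy":-0.656,"dz":0.1,"ax":0,"ay":0,"az":0,"grip":-1},{"dx":0.59,"dy":-0.656,"dz":0.1,"ax":0,"ay":0,"az":0,"grip":-1},{"dx":0.59,"dy":-0.656,"dz":0.32,"ax":0,"ay":0,"az":0,"grip":-1}]'
python3 -m jog '[{"dx":0,"dy":0,"dz":0,"ax":0,"ay":0,"az":0,"grip":-1},{"dx":0,"dy":0,"dz":0,"ax":0,"ay":0,"az":0,"grip":-1},{"dx":0,"dy":0,"dz":0,"ax":0,"ay":0,"az":0,"grip":-1}]'
```

```text
clock: 0.93
position: [0.5063, -0.2693, 0.1855]
ee_rot: [0.002, 1.0, -0.019, 0.005]
contact_force: [1.7, -0.3, 0.4]
width: 0.0
gripper_force: 0.0
clock: 1.18
position: [0.501, -0.2703, 0.1813]
ee_rot: [0.0, 1.0, -0.019, -0.001]
contact_force: [-0.9, -0.5, 1.0]
width: -0.0001
gripper_force: 0.0
```

```bash
python3 -m jog '[{"dx":0.07,"dy":-0.11,"dz":0.1,"ax":0,"ay":0,"az":0,"grip":-1},{"dx":0.07,"dy":-0.11,"dz":0.22,"ax":0,"ay":0,"az":0,"grip":-1},{"dx":0.07,"dy":-0.11,"dz":0.36,"ax":0,"ay":0,"az":0,"grip":-1},{"dx":0.07,"dy":-0.11,"dz":0.48,"ax":0,"ay":0,"az":0,"grip":-1},{"dx":0.07,"dy":-0.11,"dz":0.57,"ax":0,"ay":0,"az":0,"grip":-1}]'
python3 -m jog '[{"dx":0,"dy":0,"dz":0,"ax":0,"ay":0,"az":0,"grip":-1},{"dx":0,"dy":0,"dz":0,"ax":0,"ay":0,"az":0,"grip":-1},{"dx":0,"dy":0,"dz":0,"ax":0,"ay":0,"az":0,"grip":-1}]'
python3 - <<'E'
from rig import manip
import cv2,numpy as np
a=manip.get_image("side")["img"][165:285,220:340,::-1]
b=manip.get_image("top")["img"][120:240,225:385,::-1]
cv2.imwrite("pics/s1.png",np.hstack([cv2.resize(a,None,fx=2.8,fy=2.8,interpolation=2),cv2.resize(b,None,fx=2.8,fy=2.8,interpolation=2)]))
E
```

```text
clock: 1.6
position: [0.5187, -0.2446, 0.0378]
ee_rot: [0.0, 1.0, -0.021, -0.0]
contact_force: [-0.2, -0.0, 0.1]
width: 0.0002
gripper_force: 0.0
clock: 1.85
position: [0.5208, -0.2452, 0.0409]
ee_rot: [0.001, 1.0, -0.02, 0.002]
contact_force: [0.5, -0.3, 0.3]
width: -0.0002
gripper_force: 0.0
```

View pics/s1.png

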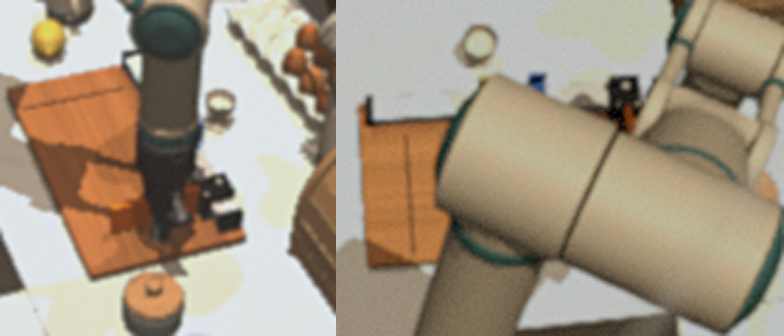

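The fingers are shut behind the plate's right face, clear of the pot, and the stop hasn't moved. Now I'll push slowly to the left.

```bash
python3 -m jog '[{"dx":0,"dy":-0.03,"dz":0,"ax":0,"ay":0,"az":0,"grip":-1},{"dx":0,"dy":-0.06,"dz":0,"ax":0,"ay":0,"az":0,"grip":-1},{"dx":0,"dy":-0.08,"dz":0,"ax":0,"ay":0,"az":0,"grip":-1},{"dx":0,"dy":-0.1,"dz":0,"ax":0,"ay":0,"az":0,"grip":-1},{"dx":0,"dy":-0.12,"dz":0,"ax":0,"ay":0,"az":0,"grip":-1}]'
python3 -m jog '[{"dx":0,"dy":-0.02,"dz":0,"ax":0,"ay":0,"az":0,"grip":-1},{"dx":0,"dy":-0.04,"dz":0,"ax":0,"ay":0,"az":0,"grip":-1},{"dx":0,"dy":-0.06,"dz":0,"ax":0,"ay":0,"az":0,"grip":-1},{"dx":0,"dy":-0.08,"dz":0,"ax":0,"ay":0,"az":0,"grip":-1},{"dx":0,"dy":-0.1,"dz":0,"ax":0,"ay":0,"az":0,"grip":-1}]'
python3 -m jog '[{"dx":0,"dy":-0.02,"dz":0,"ax":0,"ay":0,"az":0,"grip":-1},{"dx":0,"dy":-0.04,"dz":0,"ax":0,"ay":0,"az":0,"grip":-1},{"dx":0,"dy":-0.06,"dz":0,"ax":0,"ay":0,"az":0,"grip":-1},{"dx":0,"dy":-0.06,"dz":0,"ax":0,"ay":0,"az":0,"grip":-1},{"dx":0,"dy":-0.06,"dz":0,"ax":0,"ay":0,"az":0,"grip":-1}]'
cat > look.py <<'E'
from rig import manip
import cv2,sys,numpy as np
k=sys.argv[1]
d=manip.get_image("top");e=manip.get_image("side")
np.savez("top.npz",**d);np.savez("side.npz",**e)
a=cv2.resize(d["img"][140:195,255:345,::-1],None,fx=6,fy=6,interpolation=2)
b=cv2.resize(e["img"][175:245,250:340,::-1],None,fx=6,fy=6,interpolation=2)
b=b[:270]
cv2.imwrite(f"pics/{k}.png",np.vstack([a,b]));print(manip.get_state()["position"])
E
python3 look.py l1
```

```text
clock: 2.37
position: [0.5211, -0.2128, 0.0393]
ee_rot: [0.0, 1.0, -0.019, 0.0]
contact_force: [-0.8, -0.6, 0.3]
width: -0.0
gripper_force: 0.3
clock: 2.78
position: [0.5221, -0.1881, 0.039]
ee_rot: [0.0, 1.0, -0.02, 0.0]
contact_force: [0.0, -1.2, 1.2]
width: 0.0
gripper_force: 0.5
clock: 3.2
position: [0.5223, -0.1728, 0.0388]
ee_rot: [-0.0, 1.0, -0.02, -0.0]
contact_force: [0.4, -0.7, -0.1]
width: -0.0001
gripper_force: 0.0
[ 0.52240403 -0.17334243  0.03886258]
```

View pics/l1.png

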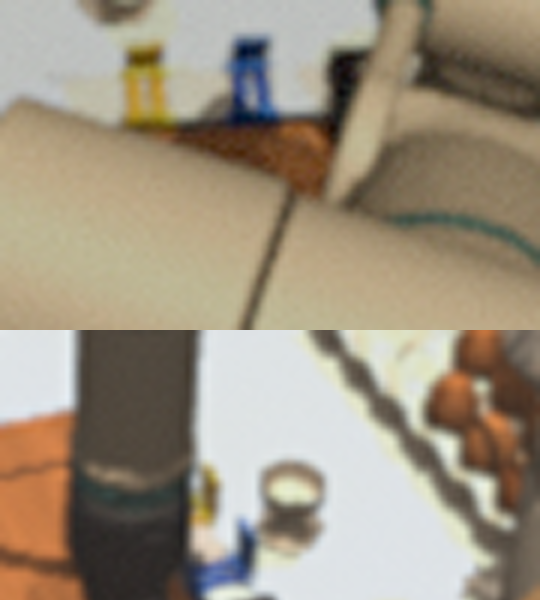

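The carriage's left edge has moved from crop x≈407 to about 332, so the stop has slid about 43 mm with the finger in contact as expected. I'll go on to just short of the ridge.

```bash
python3 -m jog '[{"dx":0,"dy":-0.02,"dz":0,"ax":0,"ay":0,"az":0,"grip":-1},{"dx":0,"dy":-0.04,"dz":0,"ax":0,"ay":0,"az":0,"grip":-1},{"dx":0,"dy":-0.06,"dz":0,"ax":0,"ay":0,"az":0,"grip":-1},{"dx":0,"dy":-0.08,"dz":0,"ax":0,"ay":0,"az":0,"grip":-1},{"dx":0,"dy":-0.1,"dz":0,"ax":0,"ay":0,"az":0,"grip":-1}]'
python3 -m jog '[{"dx":0,"dy":-0.02,"dz":0,"ax":0,"ay":0,"az":0,"grip":-1},{"dx":0,"dy":-0.04,"dz":0,"ax":0,"ay":0,"az":0,"grip":-1},{"dx":0,"dy":-0.06,"dz":0,"ax":0,"ay":0,"az":0,"grip":-1},{"dx":0,"dy":-0.07,"dz":0,"ax":0,"ay":0,"az":0,"grip":-1},{"dx":0,"dy":-0.07,"dz":0,"ax":0,"ay":0,"az":0,"grip":-1}]'
python3 look.py l2
```

```text
clock: 3.72
position: [0.5236, -0.148, 0.039]
ee_rot: [0.0, 1.0, -0.02, 0.0]
contact_force: [0.6, -1.2, -2.0]
width: 0.0001
gripper_force: 0.5
clock: 4.13
position: [0.5239, -0.13, 0.039]
ee_rot: [-0.0, 1.0, -0.019, -0.0]
contact_force: [0.4, -0.4, 0.8]
width: -0.0
gripper_force: 0.0
[ 0.52401248 -0.13066989  0.03898205]
```

View pics/l2.png

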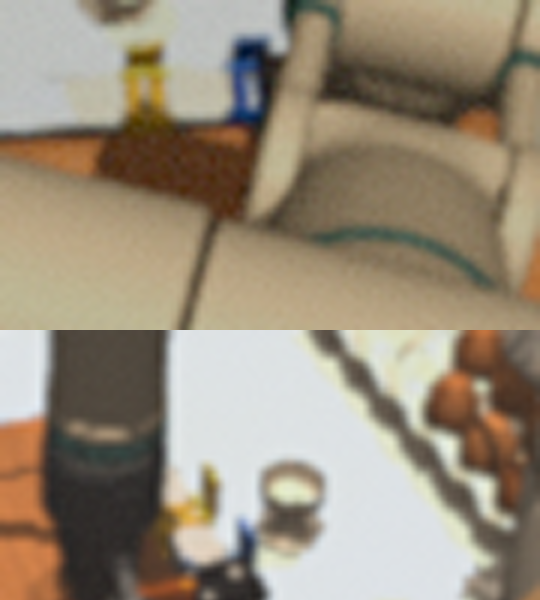

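In the side view, in the lower half, the plunger shows at (235,572). The carriage now covers the right part of the blue clip. In the top view the carriage's left edge is at about (259,85).

```bash
python3 - <<'E'
from h import *
f=lambda u,v:((u+.5)/6-.5+250,(v-330+.5)/6-.5+175)
p=P("side",f(235,571),.069,False);print(p)
print("left edge travel",P("top",(259+180,55),.063)-P("top",(587,60),.063))
E
```

```text
[ 0.62602576 -0.11583271  0.069     ]
left edge travel [ 1.26256478e-02  8.64685952e-02 -2.22044605e-16]
```

About 25 mm is left to the notch. I'll advance in small steps and watch the force.

```bash
python3 -m jog '[{"dx":0,"dy":-0.01,"dz":0,"ax":0,"ay":0,"az":0,"grip":-1},{"dx":0,"dy":-0.02,"dz":0,"ax":0,"ay":0,"az":0,"grip":-1},{"dx":0,"dy":-0.03,"dz":0,"ax":0,"ay":0,"az":0,"grip":-1},{"dx":0,"dy":-0.04,"dz":0,"ax":0,"ay":0,"az":0,"grip":-1},{"dx":0,"dy":-0.04,"dz":0,"ax":0,"ay":0,"az":0,"grip":-1}]' | grep -E 'pos|contact'
for i in 1 2; do python3 -m jog '[{"dx":0,"dy":-0.004,"dz":0,"ax":0,"ay":0,"az":0,"grip":-1},{"dx":0,"dy":-0.008,"dz":0,"ax":0,"ay":0,"az":0,"grip":-1},{"dx":0,"dy":-0.008,"dz":0,"ax":0,"ay":0,"az":0,"grip":-1},{"dx":0,"dy":-0.008,"dz":0,"ax":0,"ay":0,"az":0,"grip":-1}]' | grep -E 'pos|contact'; done
```

```text
position: [0.5245, -0.1204, 0.039]
contact_force: [0.4, -0.1, 0.0]
position: [0.5247, -0.1189, 0.039]
contact_force: [0.2, 0.5, 0.6]
position: [0.5248, -0.1177, 0.0391]
contact_force: [-0.5, -4.2, -0.5]
```

The ridge has begun, at 4 N. I'll keep to 2 mm steps.

```bash
for i in 1 2 3; do python3 -m jog '[{"dx":0,"dy":-0.004,"dz":0,"ax":0,"ay":0,"az":0,"grip":-1},{"dx":0,"dy":-0.008,"dz":0,"ax":0,"ay":0,"az":0,"grip":-1},{"dx":0,"dy":-0.008,"dz":0,"ax":0,"ay":0,"az":0,"grip":-1},{"dx":0,"dy":-0.008,"dz":0,"ax":0,"ay":0,"az":0,"grip":-1}]' | grep -E 'pos|contact'; done
```

```text
position: [0.5249, -0.1168, 0.0391]
contact_force: [-1.5, -9.5, -1.4]
position: [0.5249, -0.1163, 0.0391]
contact_force: [-2.3, -11.6, -1.9]
position: [0.525, -0.1104, 0.039]
contact_force: [0.3, 0.1, -0.9]
```

```bash
python3 look.py l3
```

```text
[ 0.5249673  -0.11032593  0.03899283]
```

View pics/l3.png

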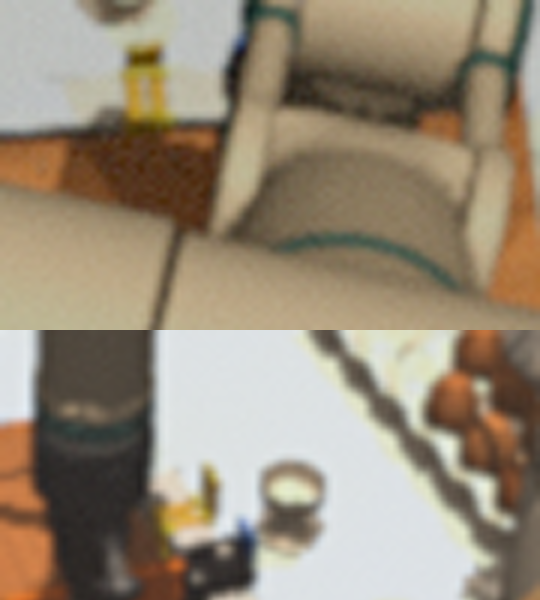

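In the side view the plunger shows at about (224,548). In the top view the carriage's left edge is at about (224,85).

```bash
python3 - <<'E'
from h import *
f=lambda u,v:((u+.5)/6-.5+250,(v-330+.5)/6-.5+175)
p=P("side",f(224,547),.069,False);print(p)
print(P("side",f(224,547),.072,False))
print("left edge travel",P("top",(224+180,60),.063)-P("top",(587,60),.063))
b=C["side"]["img"][200:230,265:305,::-1]
import cv2;cv2.imwrite("pics/s4.png",cv2.resize(b,None,fx=18,fy=18,interpolation=2))
E
```

```text
[ 0.62932356 -0.09199029  0.069     ]
[ 0.62768942 -0.09507392  0.072     ]
left edge travel [0.01171181 0.10745657 0.        ]
```

View pics/s4.png

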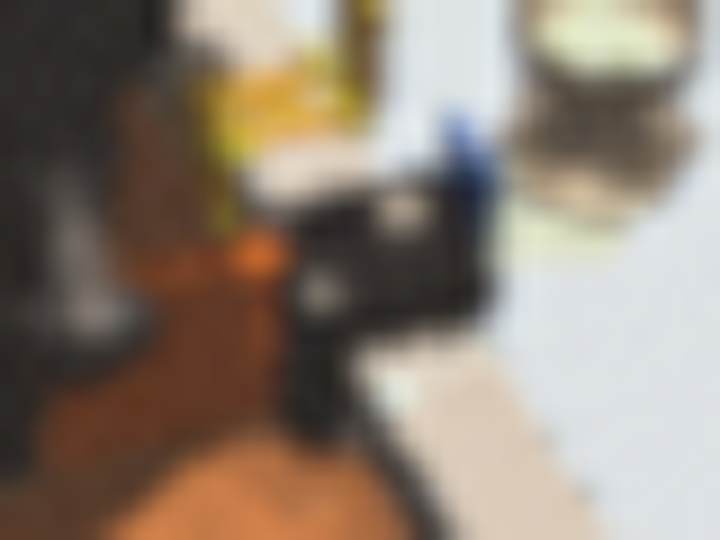

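The finger went slack as the stop jumped on, which suggests it snapped in. I'll back off, rise and clear the view to check.

```bash
python3 -m jog '[{"dx":0,"dy":0.04,"dz":0,"ax":0,"ay":0,"az":0,"grip":-1},{"dx":0,"dy":0.08,"dz":0,"ax":0,"ay":0,"az":0,"grip":-1},{"dx":0,"dy":0.12,"dz":0,"ax":0,"ay":0,"az":0,"grip":-1},{"dx":0,"dy":0.12,"dz":-0.15,"ax":0,"ay":0,"az":0,"grip":-1},{"dx":0,"dy":0.12,"dz":-0.3,"ax":0,"ay":0,"az":0,"grip":-1}]' | grep pos
python3 -m jog '[{"dx":0,"dy":0,"dz":-0.15,"ax":0,"ay":0,"az":0,"grip":-1},{"dx":0,"dy":0,"dz":-0.3,"ax":0,"ay":0,"az":0,"grip":-1},{"dx":-0.1,"dy":0.15,"dz":-0.4,"ax":0,"ay":0,"az":0,"grip":-1},{"dx":-0.2,"dy":0.3,"dz":-0.4,"ax":0,"ay":0,"az":0,"grip":-1},{"dx":-0.3,"dy":0.45,"dz":-0.4,"ax":0,"ay":0,"az":0,"grip":-1}]' | grep pos
python3 -m jog '[{"dx":-0.1,"dy":0.15,"dz":0,"ax":0,"ay":0,"az":0,"grip":-1},{"dx":-0.2,"dy":0.3,"dz":0,"ax":0,"ay":0,"az":0,"grip":-1},{"dx":-0.3,"dy":0.45,"dz":0,"ax":0,"ay":0,"az":0,"grip":-1},{"dx":-0.4,"dy":0.6,"dz":0,"ax":0,"ay":0,"az":0,"grip":-1},{"dx":-0.5,"dy":0.75,"dz":0,"ax":0,"ay":0,"az":0,"grip":-1}]' | grep pos
python3 -m jog '[{"dx":-0.3,"dy":0.2,"dz":0,"ax":0,"ay":0,"az":0,"grip":-1},{"dx":-0.3,"dy":0.2,"dz":0,"ax":0,"ay":0,"az":0,"grip":-1},{"dx":-0.3,"dy":0.2,"dz":0,"ax":0,"ay":0,"az":0,"grip":-1},{"dx":-0.3,"dy":0.2,"dz":0,"ax":0,"ay":0,"az":0,"grip":-1},{"dx":-0.3,"dy":0.2,"dz":0,"ax":0,"ay":0,"az":0,"grip":-1}]'
python3 look.py l5
```

```text
position: [0.5219, -0.1419, 0.1127]
position: [0.454, -0.24, 0.2164]
position: [0.3291, -0.4086, 0.214]
clock: 8.08
position: [0.2538, -0.4537, 0.2137]
ee_rot: [-0.0, 1.0, -0.021, 0.0]
contact_force: [0.7, 0.9, -0.2]
width: 0.0001
gripper_force: 0.0
[ 0.25514933 -0.45281326  0.21374507]
```

View pics/l5.png

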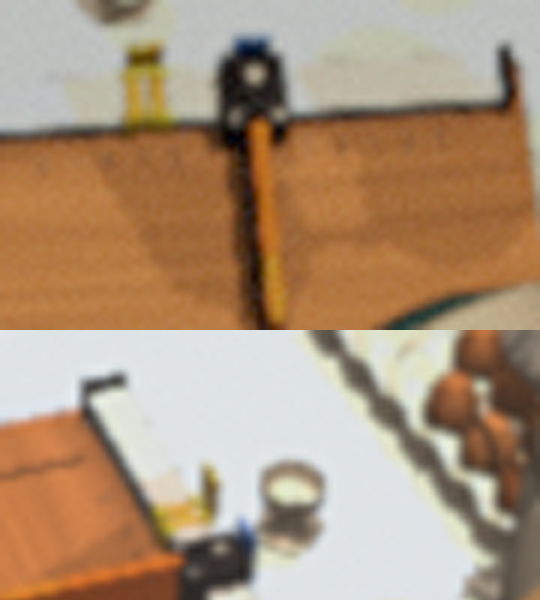

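In the top view the plunger is at (255,73), lined up with the blue tab at (251,46). I'll check the numbers.

```bash
python3 - <<'E'
from h import *
print(P("top",(255+180,73),.069), "start",P("top",(622,62),.069),"tab now", P("top",(251+180,42),.078))
f=lambda u,v:((u+.5)/6-.5+250,(v-330+.5)/6-.5+175)
print(P("side",f(223,547),.069,False))
E
```

```text
[ 0.62918989 -0.09059951  0.069     ] start [ 0.6241733  -0.20084681  0.069     ] tab now [ 0.64534254 -0.08968227  0.078     ]
[ 0.62871492 -0.09176246  0.069     ]
```

```bash
python3 -c "
from rig import manip
print(manip.sign_off())"
```

```text
the job is handed in; nothing more can be done
None
```

The stop is in the blue notch: the camera measurement puts its plunger within about 1 mm of the notch, after a push-only approach from the right. The arm is clear of everything, and the job was handed in at about 8 s; sign-off gave no verdict.

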